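Seat the thread pitch leaf in the spindle and check it

TASK

Take the comb leaf whose teeth match the spindle's thread (the coarse one with the orange grip; leave the fine blue one alone), lay it flat on the white deck and slide its teeth fully home into the spindle's grooves, then let go of it. Only after that, slide the red check bar up along the deck until its front edge meets the leaf's straight back edge, to show that the leaf sits flat and square, and let go. Do not disturb the other things on the bench.

Things in the scene. Friction and masses are not known exactly. Their poses are not given: they have to be found in the camera images.
- fixture: Fixed gauging fixture: blue base 220 x 190 mm (x by y), a white flat deck on it and, on its +x side, a steel threaded spindle along y. Origin: centre of the base's underside, z up. Deck top at z = 42.5 mm, x = -110 to +48 mm, y = +-75 mm. Leaf and check bar are pushed towards +x. Clamps hold the spindle's ends at y = +-70 to +-90 mm, up to z = 74 mm.
- thread_mid (a point): Point on the fixture in the middle of the thread at (50, 0, 45) mm: on the line of the crests next to the deck. Axes as the fixture's. Spindle 40 mm across, axis at fixture x = 70, z = 45 mm. V thread, pitch 10 mm, grooves 6 mm deep, 8 mm wide at the mouth, 2 mm at the root; beside the deck the groove centres are at y = 0, +-10, .. +-50 mm, crests halfway between.
- leaf_coarse: The matching comb leaf, 100 to 160 g: aluminium plate 40 (x) by 60 (y) by 5 mm, on its +x edge five V teeth 5 mm long at y = 0, +-10, +-20 mm (tips 1.4 mm wide), straight back edge at x = -20 mm. Upright orange grip 24 (x) by 16 mm (y) in the middle, 5 to 45 mm above the underside. Origin: centre of the plate's underside. Starts flat on the stand, teeth towards +x within 0.8 rad.
- leaf_coarse_tips (a point): Tip of the coarse leaf's middle tooth, half way up the plate (25, 0, 2.5 mm in the leaf's frame). With the leaf home (plate edge against the crests, tips 5 mm past them) it is at fixture x = 55 mm, the leaf's origin at fixture x = 30, z = 42.5 mm and at a groove: y = 0, +-10 or +-20 mm. Seating may take a push of 10 to 15 N.
- leaf_fine: The other comb leaf, not to be used: same plate and grip (blue), nine teeth 3 mm long at 6 mm pitch. Origin: centre of the plate's underside. Beside the coarse leaf on the stand, either side.
- stand: Fixed wooden board 130 x 250 x 20 mm on which the two leaves lie, 110 to 135 mm apart along its y. Origin: centre of its underside.
- check_bar (a joint): Travel of the red check bar along the fixture's +x, in m; starts between 0 and 0.02. Its straight front edge (64 mm wide) is at fixture x = -62 mm + travel, so it meets the back edge of a leaf that is home at 0.072; end stop at 0.080. It is 10 mm high, slides on the deck with about 1.5 N of friction and stays where it is left.
- bar_grip (a point): Point on the check bar's upright black handle to grip: on its centre line, 33 mm above the deck and 30 mm behind the bar's front edge. The handle is 22 mm (fixture x) by 16 mm (y) and its top is 52 mm above the deck.
- nut: Steel collar nut, 40 mm across and 16 mm high, between the fixture and the stand; bystander. Origin: centre of underside.
- grease: Small jar, 56 mm across, 70 mm high; bystander at the bench's far edge.
- flask: Amber bottle, 64 mm across, 150 mm high; bystander on the left.
- spanner: Spanner lying far left; bystander.
- beaker: White open cup, 70 mm across, 90 mm high; bystander on the right.
- stopper: Red-brown rubber stopper, 36 mm across, 30 mm high; bystander far right.
- driver: Screwdriver with yellow handle lying on the left; bystander.
Mind the look-alikes: they are no part of the job. Leave any purple or turquoise look-alike of the leaf_coarse alone.

How it is judged:
On the way, in this order (a step that is already met when the one before it is completed fails the run):
1. the coarse leaf lies flat on the deck with its teeth fully home in the thread, let go of, while the check bar is still clear of it (travel below 0.065) (x of leaf_coarse_tips in the frame of fixture above 0.0532 m and y of leaf_coarse in the frame of fixture between -0.026 and 0.026 m and z of leaf_coarse in the frame of fixture between 0.0405 and 0.0445 m and angle between the x axis of leaf_coarse and the x axis of fixture, either way round below 0.035 rad and angle between leaf_coarse's own z axis and vertical below 0.035 rad and value of joint check_bar below 0.065 m and contact force between the fingers and leaf_coarse below 0.1 N), for 0.2 s.
2. the check bar stands against the back of the seated leaf (x of leaf_coarse_tips in the frame of fixture above 0.0532 m and y of leaf_coarse in the frame of fixture between -0.026 and 0.026 m and z of leaf_coarse in the frame of fixture between 0.0405 and 0.0445 m and angle between the x axis of leaf_coarse and the x axis of fixture, either way round below 0.035 rad and angle between leaf_coarse's own z axis and vertical below 0.035 rad and value of joint check_bar between 0.0695 and 0.0745 m), for 0.2 s.
At the end, for the whole second after the job is handed in: Coarse leaf flat on the deck and square to the spindle (both within 2 degrees, height within 2 mm), teeth home within 1.8 mm, within 26 mm of the thread's middle; check bar travel 0.0695 to 0.0745, against its back; fine leaf within 30 mm of its start; all at rest, let go (all of step 2 and linear speed of leaf_coarse below 0.01 m/s and distance of leaf_fine from where it was at the start of the episode below 0.03 m); the robot touches nothing.
It fails at once if a bystander or the fine leaf is moved by more than 30 mm (distance of any of nut, grease, flask, spanner, beaker, stopper, driver, leaf_fine from where it was at the start of the episode above 0.03 m).
It also fails if it takes over 53 s, if anything falls off the work surface, if the arm or the gripper's body presses on something with over 40 N, if the wrist force passes 120 N, or if a joint passes its speed limit or range.

ROBOT

A 6-joint arm with a two-finger parallel gripper is mounted at the origin on the work surface. World frame = base frame: x ahead of the robot, y to its left, z up, the work surface at z = 0. Lengths are in m, angles in rad, forces in N, time in s.
With the tool pointing down it reaches from about 0.3 to 0.775 m from the base axis. Payload 14.6 kg.
Tool frame: the origin (TCP) lies at the very end of the fingers, on their centre line; the grasp point (between the pads) lies 19 mm behind it; z points along the fingers, x is the direction in which the jaws open and shut, and the axes are right-handed (so a half turn about z gives the same grasp; the last joint's range is limited). The gripper opens to 94 mm and grips with 3 to 60 N. Pads are 16 mm wide; open, the fingers measure 119 mm over their backs; the gripper's body (75 mm by 177 mm) begins 78 mm behind the grasp point.
Start: joints at [-1.196, 0.3, 1.521, -0, 1.321, -0.067], TCP at [0.235, -0.497, 0.205] pointing down, gripper open.
Joint ranges: [-3.03, 3.03], [-0.79, 2.21], [0.23, 2.52], [-1.04, 4.18], [0, 3.07], [-2.55, 2.55]. Speed limits (rad/s): [2.22, 2.22, 2.57, 3.14, 3.14, 3.14].

INTERFACE

Orientations are given as [roll, pitch, yaw] about the fixed x, y, z axes, in that order (R = Rz(yaw) Ry(pitch) Rx(roll)).
In Python, from station import ctrl gives the robot as it stands.
- The arm moves only by the shell command python3 -m inch 'ROWS' [FORCE]. ROWS is JSON, one flat list of numbers, 7 for each row, row after row: the shift along the tool's x, y, z in cm, then the turn, a rotation vector about the tool's x, y, z in rad, then the opening, from 0 (shut) to 1 (fully open). In form: [tx, ty, tz, wx, wy, wz, claw, tx, ty, tz, wx, wy, wz, claw, ...]. A call has 1 to 20 rows; each row shifts and turns the commanded pose from where the row before left it, along the tool's axes as they then stand; what a row does not reach is not made up. A row lasts 1/8 s, in which the tool goes at most 62.5 mm and 10.7 degrees, less where a joint would pass 70% of its speed; a pose out of reach is approached as far as the arm can. A call is refused whole if a number of a shift passes 6.25 or a number of a turn 0.188, either way. A call with a gripper value outside its range is refused whole. The fingers move at their own pace and stop on an object; FORCE is the grip in N (left out, the last holds). Time passes only in rows, so rows that do not move let the fingers close. It gives the time, the measured TCP pose, the force and the opening at its end, in the units of the state.
- ctrl.get_obs(): the state, without advancing time (a new reading comes with each control period).
- ctrl.camera(name): name is "scene" or "top" or "wrist"; returns (picture, depth): 384x512x3 uint8, red, green, blue; 384x512 float32, m along the optical axis (not along the pixel's ray), 0 where there is no reading.
- ctrl.camera_params(name): a dict with "vertical_fov" (degrees; the focal length in pixels is half the picture's height over the tangent of half this angle, whatever the lens; pixels are square), "cx", "cy" (the principal point, pixels), "camera_from_world" (4x4, takes a point from world to camera coordinates); the wrist camera has in their place "mount" (4x4, takes a point from camera to tool coordinates, whose origin is the TCP and whose axes are the tool frame's). Camera axes: x right, y down, z forward; pixel columns grow to the right and rows downward; lengths in m; the calibration is good to about 2 mm. A picture is of the moment at which its call begins: read the wrist's pose just before it. camera_params takes no time and is no camera call.
- ctrl.hand_in(): hands the job in, once; it reports no verdict.
Trained networks look in the newest picture that a camera, given by its name, has taken for a name from the list of things; names that differ only in an ending like _2 or _b are one class to them, and where a whole thing is asked for, a point or a joint stands for the part that bears it (a point fixed in the world has none). Each returns a list of dicts, best first, with "score" (0 to 1); they miss things now and then, are a little off and sometimes report something else, mostly with a low value. They report only what shows in the picture. A call takes as long as a camera call. They do not tell look-alikes from the thing itself.
- ctrl.spot_in(camera, label): "bbox" ([centre column, centre row, width, height] in pixels, round what is visible of it).
- ctrl.place_of(camera, label): "centre" ([column, row] in pixels: a listed point, or the origin of a listed thing).
The state is a dict: "time_s": time; "qpos": joint angles; "joint_vel": joint speeds; "tau": joint torques, N m; "ee_pos": TCP position; "eef_rot": TCP orientation; "force": force on the tool from outside, world axes, zero at the start; "moment": the same for the moment, N m; "grip_width": finger opening in m.
Only numpy, scipy, OpenCV 4.12 (cv2) and the standard library are available. Lean on these libraries where they do the work, as an engineer would, in place of code of your own. Each camera call takes 0.05 s, during which the arm holds its last target. There are 200 camera calls.

## Working session

There is one attempt and no reset: what is moved stays moved. The work goes in short steps, Python scripts to look and compute and a shell command to move; the robot and the scene stay as the last step left them, time stands still between calls to the robot, and variables do not carry over. Pictures are saved under pics/ and viewed, about 8 in all and at most 12, crops included, and the job is handed in when it is done.

```bash
ls; mkdir -p pics; cat > h.py <<'E'
import numpy as np, cv2
from station import ctrl
from scipy.spatial.transform import Rotation as R
def T():
    o=ctrl.get_obs(); M=np.eye(4); M[:3,:3]=R.from_euler('xyz',o['eef_rot']).as_matrix(); M[:3,3]=o['ee_pos']; return M
def cam(name):
    M=T(); p=ctrl.camera_params(name); im,d=ctrl.camera(name)
    W=M@np.array(p['mount']) if 'mount' in p else np.linalg.inv(np.array(p['camera_from_world']))
    f=im.shape[0]/2/np.tan(np.radians(p['vertical_fov'])/2)
    return im,d,(W,f,p['cx'],p['cy'])
def cloud(d,c):
    W,f,cx,cy=c; v,u=np.mgrid[:d.shape[0],:d.shape[1]]
    P=np.stack([(u-cx)/f*d,(v-cy)/f*d,d],-1); return P@W[:3,:3].T+W[:3,3]
def plane(uv,z,c):
    W,f,cx,cy=c; r=W[:3,:3]@np.array([(uv[0]-cx)/f,(uv[1]-cy)/f,1]); return W[:3,3]+r*(z-W[2,3])/r[2]
def save(n,im): cv2.imwrite('pics/'+n,im[:,:,::-1])
E
python3 - <<'E'
from h import *
np.set_printoptions(precision=4,suppress=True)
print({k:np.round(v,3) for k,v in ctrl.get_obs().items()})
for n in ['top','scene']:
    im,d,c=cam(n); save(n+'1.png',im); X=cloud(d,c); np.savez(n+'1.npz',im=im,d=d,X=X)
    print(n,ctrl.camera_params(n)['vertical_fov'],c[0][:3,3])
    for l in ['leaf_coarse','leaf_fine','leaf_coarse_tips','thread_mid','bar_grip','fixture','stand','nut']:
        for q in ctrl.place_of(n,l)[:3]:
            u,v=q['centre']; i,j=int(np.clip(round(v),0,383)),int(np.clip(round(u),0,511))
            print(l,round(q['score'],2),np.round(q['centre'],1),X[i,j])
E
```

```text
pics
{'time_s': np.float64(0.0), 'qpos': array([-1.196,  0.3  ,  1.522, -0.   ,  1.321, -0.067]), 'joint_vel': array([ 0.   ,  0.   ,  0.002, -0.002,  0.   ,  0.001]), 'tau': array([  0.002, -53.181, -35.273,   0.071,   0.024,  -0.   ]), 'ee_pos': array([ 0.235, -0.497,  0.205]), 'eef_rot': array([-3.142,  0.001, -1.129]), 'force': array([0.058, 0.695, 0.359]), 'moment': array([-0.037,  0.03 ,  0.021]), 'grip_width': np.float64(0.094)}
top 51.09509212569651 [ 0.438  -0.0016  1.3316]
leaf_coarse 0.64 [190.3 204.4] [0.5499 0.1797 0.0661]
leaf_coarse 0.51 [237.2 239.8] [0.4336 0.0344 0.0474]
leaf_coarse 0.48 [230.6 180.8] [0.6291 0.0519 0.0043]
leaf_fine 0.65 [154.1 209.2] [0.5381 0.2965 0.0492]
leaf_fine 0.23 [ 90.7 192.9] [0.5905 0.4859 0.0777]
leaf_coarse_tips 0.71 [ 92.  196.6] [0.5802 0.4907 0.0566]
leaf_coarse_tips 0.7 [190.2 207.3] [ 0.438  -0.0016  1.3316]
leaf_coarse_tips 0.62 [191.5 200.9] [0.5639 0.18   0.0182]
thread_mid 0.91 [312.8 179.3] [ 0.6217 -0.2132  0.0599]
bar_grip 0.6 [324.4 222.8] [ 0.4791 -0.2358  0.0938]
fixture 0.87 [314.6 199.4] [ 0.5585 -0.2193  0.0456]
stand
[... 400 characters left out ...]
2]
leaf_fine 0.56 [339.2 260.4] [0.5425 0.3153 0.0241]
leaf_coarse_tips 0.77 [255.6 228.3] [ 0.6492  0.0674 -0.0011]
leaf_coarse_tips 0.55 [299.7 185.4] [0.4533 0.042  0.0467]
leaf_coarse_tips 0.47 [353.3 210.1] [ 0.3536  0.1924 -0.0064]
thread_mid 0.76 [212.5 165.3] [ 0.6347 -0.1972  0.0575]
thread_mid 0.63 [186.7 124.2] [ 0.5591 -0.503   0.004 ]
thread_mid 0.4 [377.1 331.6] [0.6295 0.5289 0.0486]
bar_grip 0.56 [239.4 139.7] [ 0.4942 -0.2398  0.0666]
fixture 0.72 [223.4 161.9] [ 0.5864 -0.2056  0.038 ]
stand 0.59 [322.3 250.2] [0.5531 0.2579 0.0165]
nut 0.47 [269.7 198.3] [ 0.5365 -0.0067 -0.0034]
nut 0.37 [224.8 164. ] [ 0.5871 -0.1921  0.0392]
nut 0.32 [321.8 249.8] [0.5531 0.2579 0.0165]
```

```bash
python3 - <<'E'
import cv2
im=cv2.imread('pics/top1.png'); cv2.imwrite('pics/top1c.png',cv2.resize(im[140:290,70:370],None,fx=2.66,fy=2.66,interpolation=3))
E
```

```text
(no output)
```

View pics/top1c.png

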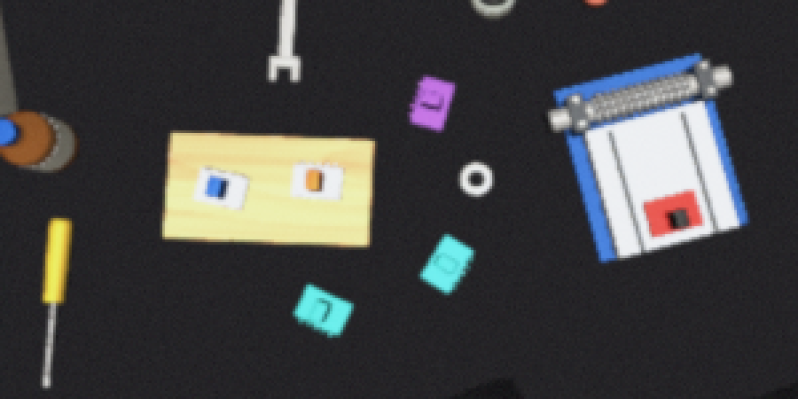

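The orange-grip coarse leaf is on the stand (right one, crop 316,180); the blue one is left of it. The fixture is at the right with yaw of about +0.24, and the purple and turquoise look-alikes lie loose on the bench. Next I'll work out rough poses from the saved cloud.

```bash
python3 - <<'E'
from h import *
np.set_printoptions(precision=4,suppress=True)
D=np.load('top1.npz'); im,X=D['im'],D['X']; hsv=cv2.cvtColor(im,cv2.COLOR_RGB2HSV); H,S,V=[hsv[...,i].astype(int) for i in range(3)]
v,u=np.mgrid[:384,:512]
def rep(n,m):
    P=X[m]; P=P[np.isfinite(P).all(1)]; r=cv2.minAreaRect(P[:,:2].astype(np.float32)*1000); print(n,m.sum(),P.mean(0),'z',np.percentile(P[:,2],[5,50,95]),r)
reg=lambda a,b,c,d:(u>=a)&(u<b)&(v>=c)&(v<d)
rep('orange',reg(180,200,198,218)&(S>150)&(H<20)&(V>150))
rep('bluegrip',reg(140,170,198,222)&(S>150)&(H>95)&(H<130))
rep('leafwhite',reg(178,200,198,218)&(S<40)&(V>150))
rep('deck',reg(285,352,172,240)&(S<40)&(V>200)&(abs(X[...,2]-.0425)<.012))
rep('red',reg(305,340,205,232)&(S>150)&((H<8)|(H>170)))
rep('blackh',reg(316,332,214,228)&(V<60)&(X[...,2]>.06))
p=ctrl.camera_params('wrist'); print(p)
E
```

```text
orange 24 [0.539  0.1875 0.0671] z [0.0626 0.0674 0.0708] ((539.0208740234375, 187.66983032226562), (10.781147003173828, 16.5927677154541), 89.13688659667969)
bluegrip 29 [0.5343 0.3032 0.0649] z [0.058  0.0656 0.0692] ((534.9691772460938, 303.9559326171875), (13.89474868774414, 16.209827423095703), 81.33230590820312)
leafwhite 203 [0.5405 0.1888 0.0263] z [0.0202 0.0258 0.0311] ((541.8821411132812, 189.9882049560547), (63.21237564086914, 43.633140563964844), 84.36190795898438)
deck 1755 [ 0.5407 -0.2275  0.0437] z [0.0395 0.0436 0.0479] ((534.1842651367188, -229.81187438964844), (156.31687927246094, 148.7058868408203), 13.163432121276855)
red 168 [ 0.4916 -0.2366  0.0557] z [0.0498 0.0539 0.0683] ((490.55328369140625, -239.03805541992188), (35.67957305908203, 58.523414611816406), 14.35297679901123)
blackh 7 [ 0.4815 -0.2355  0.0769] z [0.0658 0.0781 0.0876] ((481.2583312988281, -235.5277557373047), (10.413614273071289, 0.5940275192260742), 14.353804588317871)
{'vertical_fov': 59.60222527184906, 'cx': 255.90882551027562, 'cy': 187.3466179575276, 'mount': array([[ 1.    ,  0.0005, -0.0009,  0.0007],
       [-0.0003,  0.9728,  0.2318, -0.0667],
       [ 0.001 , -0.2318,  0.9728, -0.1795],
       [ 0.    ,  0.    ,  0.    ,  1.    ]])}
```

```bash
python3 -m inch '[-1.7,-5.5,0,0,0,0,1,-1.7,-5.5,0,0,0,0,1,-1.7,-5.5,0,0,0,0,1,-1.7,-5.5,0,0,0,0,1,-1.7,-5.5,0,0,0,0,1,-1.7,-5.5,0,0,0,0,1,-1.6,-5.5,0,0,0,0.1,1,0,-1,0,0,0,0.1,1,0,0,0,0,0,0,1]' 20
cat > fx.py <<'E'
from h import *
import sys
np.set_printoptions(precision=4,suppress=True)
im,d,c=cam('wrist'); n=sys.argv[1]; save(n+'.png',im); X=cloud(d,c); np.savez(n+'.npz',im=im,d=d,X=X,W=c[0],k=c[1:])
for l,z in [('thread_mid',.045),('bar_grip',.0755),('leaf_coarse',.0425),('leaf_coarse_tips',.045)]:
    for q in ctrl.place_of('wrist',l)[:2]: print(l,round(q['score'],2),np.round(q['centre']),plane(q['centre'],z,c))
E
python3 fx.py w1
```

```text
time_s: 2.02
ee_pos: [0.5425, -0.222, 0.2051]
eef_rot: [3.141, 0.0, -1.327]
force: [-0.2, -0.9, -0.8]
grip_width: 0.094
thread_mid 0.67 [265. 101.] [ 0.6155 -0.2137  0.045 ]
bar_grip 0.85 [263. 242.] [ 0.4842 -0.2444  0.0755]
leaf_coarse 0.92 [ 27. 198.] [0.4589 0.0064 0.0425]
leaf_coarse 0.57 [32. 17.] [0.6365 0.0172 0.0425]
leaf_coarse_tips 0.81 [6. 3.] [0.6423 0.0396 0.045 ]
leaf_coarse_tips 0.64 [ 42. 214.] [ 0.446  -0.0122  0.045 ]
```

View pics/w1.png

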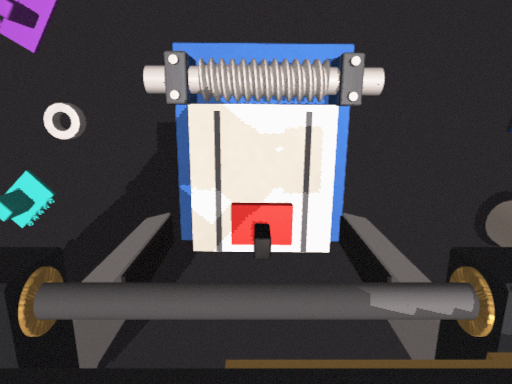

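View: the fixture is nearly square to the tool, with deck corners at about (190,104), (337,104), (190,252) and (331,252). The red bar's front edge is at row 204 and its handle at (262,240). Now I'll fit the fixture pose.

```bash
python3 - <<'E'
from h import *
np.set_printoptions(precision=4,suppress=True)
D=np.load('w1.npz'); im=D['im'];X=D['X'];c=(D['W'],*D['k'])
hsv=cv2.cvtColor(im,cv2.COLOR_RGB2HSV); H,S,V=[hsv[...,i].astype(int) for i in range(3)]
v,u=np.mgrid[:384,:512]
def fitlines(m,z):
    # edges by row/column extremes, projected to plane
    def g(pts): 
        P=np.array([plane(p,z,c)[:2] for p in pts]); vx,vy,x0,y0=cv2.fitLine(P.astype(np.float32),cv2.DIST_HUBER,0,1e-4,1e-4).ravel(); return np.array([x0,y0]),np.array([vx,vy])
    rows=np.where(m.sum(1)>20)[0]; cols=np.where(m.sum(0)>20)[0]
    rows=rows[5:-5]; cols=cols[5:-5]
    L=g([(u[r][m[r]].min()-.5,r) for r in rows]);Rr=g([(u[r][m[r]].max()+.5,r) for r in rows])
    t=g([(q,v[:,q][m[:,q]].min()-.5) for q in cols]);b=g([(q,v[:,q][m[:,q]].max()+.5) for q in cols])
    return L,Rr,t,b
def show(n,m,z):
    m=cv2.morphologyEx(m.astype(np.uint8),cv2.MORPH_OPEN,np.ones((3,3)))>0
    E=fitlines(m,z); print(n,m.sum())
    for (p,dv),k in zip(E,'LRTB'):
        a=np.arctan2(dv[1],dv[0])+(0 if k in'LR' else np.pi/2); a=(a+np.pi/2)%np.pi-np.pi/2
        print(k,p,'yaw',a)
    def X_(A,B): s=np.linalg.solve(np.c_[A[1],-B[1]],B[0]-A[0]); return A[0]+s[0]*A[1]
    C=[X_(E[0],E[2]),X_(E[1],E[2]),X_(E[1],E[3]),X_(E[0],E[3])]
    print(np.array(C),[round(np.linalg.norm(C[i]-C[(i+1)%4]),4) for i in range(4)])
    return C
dm=(u>185)&(u<345)&(v>98)&(v<258)&(S<60)&(V>150)&(np.abs(X[...,2]-.0425)<.012)
print('deckz',np.median(X[dm][:,2]))
C=show('deck',dm,.0425)
rm=(u>225)&(u<300)&(v>198)&(v<250)&(S>150)&((H<8)|(H>170))
B=show('bar',rm,.0525)
E
```

```text
deckz 0.04274642533702794
deck 17071
L [ 0.5201 -0.1569] yaw 0.2349577
R [ 0.5562 -0.3019] yaw 0.2347548
T [ 0.6137 -0.2176] yaw 0.23322284
B [ 0.4617 -0.2599] yaw 0.23742807
[[ 0.595  -0.1389]
 [ 0.6295 -0.2844]
 [ 0.4765 -0.321 ]
 [ 0.4413 -0.1757]] [np.float32(0.1495), np.float32(0.1574), np.float32(0.1494), np.float32(0.158)]
bar 2131
L [ 0.4884 -0.2096] yaw 0.2269932
R [ 0.5082 -0.269 ] yaw 0.26856995
T [ 0.5175 -0.2421] yaw 0.21448922
B [ 0.4741 -0.2429] yaw 0.20341873
[[ 0.5094 -0.2047]
 [ 0.5225 -0.2651]
 [ 0.481  -0.2765]
 [ 0.4682 -0.2142]] [np.float32(0.0618), np.float32(0.043), np.float32(0.0636), np.float32(0.0423)]
```

```bash
python3 -m inch '[-5,-1.2,0,0,0,0,1,-5,-1.2,0,0,0,0,1,-5,-1.2,0,0,0,0,1,-5,-1.2,0,0,0,0,1,-5,-1.2,0,0,0,0,1,-5,-1.2,0,0,0,0,1,-5,-1.2,0,0,0,0,1,-5,-1.3,0,0,0,0,1,0,0,0,0,0,0,1]'
python3 fx.py w2
```

```text
time_s: 3.4
ee_pos: [0.5401, 0.1912, 0.2054]
eef_rot: [-3.142, 0.0, -1.325]
force: [0.4, -1.3, -0.3]
grip_width: 0.0941
leaf_coarse 0.92 [231. 285.] [0.4088 0.1867 0.0425]
leaf_coarse 0.92 [403. 113.] [0.6357 0.064  0.0425]
leaf_coarse_tips 0.78 [268. 146.] [0.5706 0.1863 0.045 ]
leaf_coarse_tips 0.75 [210. 161.] [0.5422 0.2394 0.045 ]
```

View pics/w2.png

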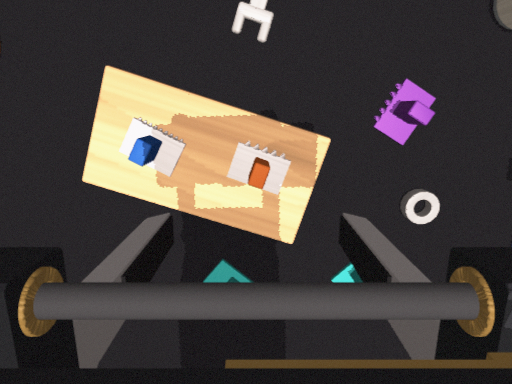

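View: the coarse leaf (five teeth, orange grip) has its plate at (228-292, 140-195), with teeth pointing up. The fine leaf is at (152,147).

```bash
python3 - <<'E'
from h import *
np.set_printoptions(precision=4,suppress=True)
D=np.load('w2.npz'); im=D['im'];X=D['X'];c=(D['W'],*D['k'])
hsv=cv2.cvtColor(im,cv2.COLOR_RGB2HSV); H,S,V=[hsv[...,i].astype(int) for i in range(3)]
v,u=np.mgrid[:384,:512]
reg=(u>218)&(u<300)&(v>128)&(v<205)
g=reg&(S<70)&(V>70); o=reg&(S>190)&(H<14)
print(g.sum(),o.sum(),np.median(X[g][:,2]),np.percentile(X[o][:,2],[5,50,95]))
m=((g|o)*255).astype(np.uint8); op=cv2.morphologyEx(m,cv2.MORPH_OPEN,cv2.getStructuringElement(2,(13,13)))
v_,u_=np.where(op>0); P=np.array([plane((a,b),.025,c)[:2] for a,b in zip(u_,v_)])*1000
print('plate',op.astype(bool).sum(),cv2.minAreaRect(P.astype(np.float32)))
t=o&(X[...,2]>.058); v_,u_=np.where(t); P=np.array([plane((a,b),.065,c)[:2] for a,b in zip(u_,v_)])*1000
print('griptop',len(P),cv2.minAreaRect(P.astype(np.float32)))
q=im.copy(); q[o]=(0,255,0); q[op>0]=q[op>0]//2; q[g&(op==0)]=(255,0,255); save('m2.png',cv2.resize(q[120:210,210:310],None,fx=6,fy=6,interpolation=0))
E
```

```text
2615 419 0.024676553323435324 [0.0436 0.065  0.0664]
plate 2016 ((528.2360229492188, 190.95550537109375), (63.889747619628906, 71.04988861083984), 84.6567611694336)
griptop 365 ((544.0440673828125, 189.5068817138672), (15.686189651489258, 23.125089645385742), 85.199462890625)
```

View pics/m2.png

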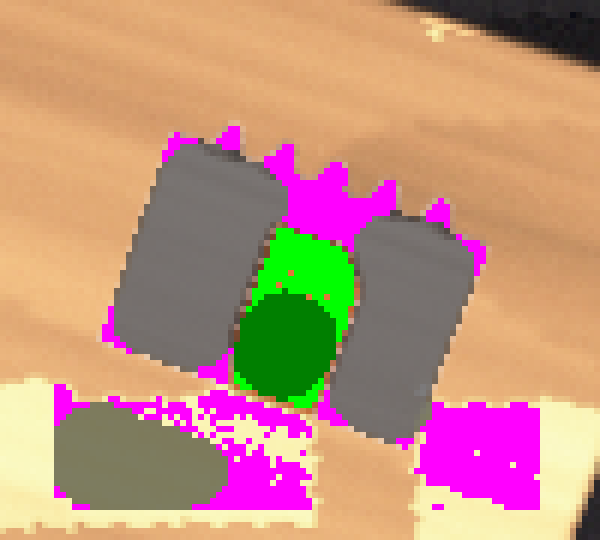

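```bash
python3 -m inch '[0,0,3,0,0,0.17,1,0,0,3,0,0,0.163,1,0.15,-0.4,5,0,0,0,1,0,0,4,0,0,0,1,0,0,2.2,0,0,0,1,0,0,0,0,0,0,1,0,0,0,0,0,0,0,0,0,0,0,0,0,0,0,0,0,0,0,0,0,0,0,0,0,0,0,0]' 30
```

```text
time_s: 4.9
ee_pos: [0.5445, 0.1872, 0.0338]
eef_rot: [-3.141, 0.0, -1.662]
force: [0.2, -0.4, 0.8]
grip_width: 0.0572
```

```bash
python3 -m inch '[0,0,0,0,0,0,0,0,0,0,0,0,0,0,0,0,0,0,0,0,0,0,0,0,0,0,0,0,0,0,0,0,0,0,0,0,0,0,0,0,0,0]' 30
```

```text
time_s: 5.65
ee_pos: [0.5444, 0.1872, 0.0335]
eef_rot: [-3.142, 0.0, -1.662]
force: [-0.4, 0.6, -0.2]
grip_width: 0.0159
```

```bash
python3 -m inch '[0,0,-3,0,0,0,0,0,0,-5,0,0,0,0,1,0,-4,0,0,0,0,5,-1,0,0,0,0,0,5,-1,0,0,0,0,0,5,-1,0,0,0,0,0,5,-1,0,0,0,0,0,5,-1,0,0,0,0,0,5,-1,0,0,0,0,0,5,-0.3,0,0,0,0,0,4.5,0,0,0,0,0,0,0,0,0,0,0,-0.163,0,0,0,0,0,0,-0.163,0,0,0,0,0,0,0,0,0,0,0,0,0,0,0]'
python3 fx.py w3
```

```text
time_s: 7.52
ee_pos: [0.5702, -0.2218, 0.1533]
eef_rot: [3.141, 0.0, -1.339]
force: [0.4, 0.1, -1.0]
grip_width: 0.0157
leaf_coarse 0.66 [258. 226.] [ 0.5334 -0.2331  0.0425]
leaf_coarse_tips 0.97 [259. 185.] [ 0.5712 -0.2248  0.045 ]
```

View pics/w3.png

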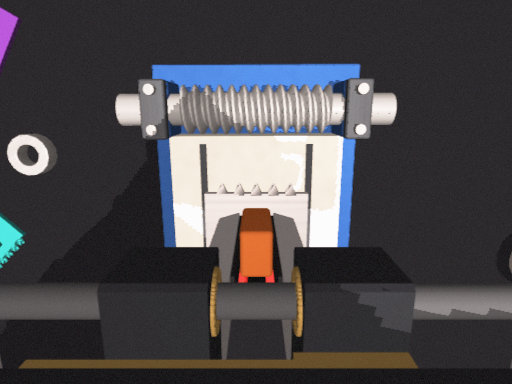

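The leaf is held and square: its front edge is at row 193, columns 205-307, and the middle tip at about (257,185). I'll measure its offset in the tool.

```bash
python3 - <<'E'
from h import *
np.set_printoptions(precision=4,suppress=True)
D=np.load('w3.npz'); im=D['im'];X=D['X'];c=(D['W'],*D['k'])
M=T(); 
for n,p in [('FL',(205,193)),('FR',(308,193.5)),('tip',(257,184.5))]:
    w=plane(p,M[2,3]-.0135+(.005 if n!='tip' else .0025),c); print(n,(np.linalg.inv(M)@np.r_[w,1])[:3])
g=cv2.cvtColor(im,cv2.COLOR_RGB2GRAY); big=cv2.resize(im[70:205,160:350],None,fx=4.2,fy=4.2,interpolation=3)
save('c3.png',big)
F=np.array([.5656,-.2229]);a=.235;xh=np.array([np.cos(a),np.sin(a)]);yh=np.array([-xh[1],xh[0]])
W=c[0];Wi=np.linalg.inv(W)
for y in(-20,-10,0,10,20):
    P=F+xh*.050+yh*y/1000; q=(Wi@np.r_[P,.045,1])[:3]; print(y,q[:2]/q[2]*c[1]+np.array(c[2:]))
E
```

```text
FL [-0.029  -0.0187  0.0085]
FR [ 0.0306 -0.0182  0.0085]
tip [ 0.0011 -0.0231  0.011 ]
-20 [278.8556 133.4078]
-10 [267.0893 133.4479]
0 [255.3245 133.4879]
10 [243.5612 133.528 ]
20 [231.7993 133.5681]
```

View pics/c3.png

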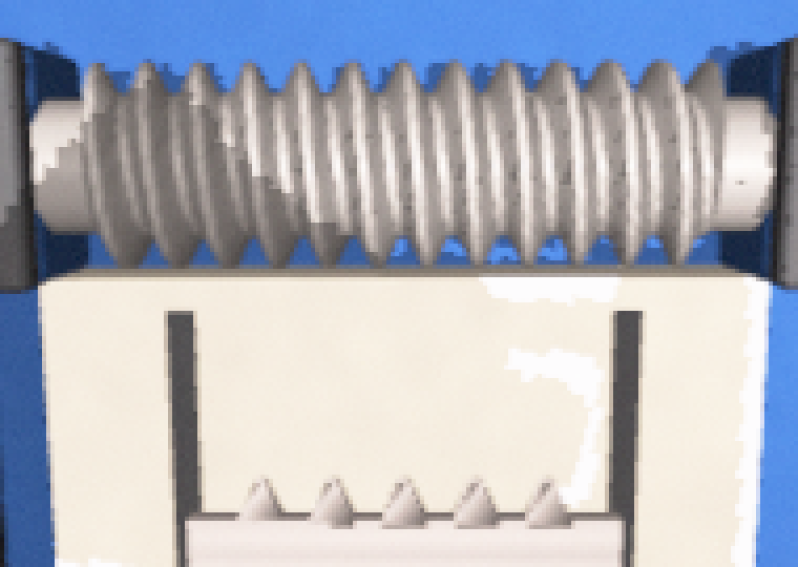

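```bash
python3 -m inch '[-0.1,-0.6,4,0,0,0,0,0,-0.5,4,0,0,0,0,0,0,1.2,0,0,0,0,0,0,0.3,0,0,0,0,0,0,0,0,0,0,0]'
python3 -m inch '[0,0,0.1,0,0,0,0,0,0,0,0,0,0,0]'; python3 -m inch '[0,0,0.1,0,0,0,0,0,0,0,0,0,0,0]'
```

```text
time_s: 8.4
ee_pos: [0.5812, -0.2187, 0.0599]
eef_rot: [-3.14, -0.001, -1.336]
force: [0.8, -0.2, -1.7]
grip_width: 0.0158
time_s: 8.65
ee_pos: [0.5809, -0.2185, 0.0581]
eef_rot: [-3.141, -0.001, -1.336]
force: [0.7, 0.2, -1.7]
grip_width: 0.0156
time_s: 8.9
ee_pos: [0.5807, -0.2183, 0.0564]
eef_rot: [3.142, 0.0, -1.336]
force: [-0.2, -0.2, -1.1]
grip_width: 0.0158
```

```bash
for i in 1 2; do python3 -m inch '[0,0,0.05,0,0,0,0,0,0,0,0,0,0,0]'; done
```

```text
time_s: 9.15
ee_pos: [0.5808, -0.2184, 0.056]
eef_rot: [-3.142, -0.0, -1.336]
force: [0.1, 0.3, -0.5]
grip_width: 0.0161
time_s: 9.4
ee_pos: [0.5808, -0.2183, 0.0559]
eef_rot: [-3.141, -0.0, -1.336]
force: [-2.5, 1.1, 5.8]
grip_width: 0.0162
```

```bash
python3 -m inch '[0,-0.4,0,0,0,0,0,0,-0.4,0,0,0,0,0,0,-0.2,0,0,0,0,0,0,0,0,0,0,0,0]'; for i in 1 2 ; do python3 -m inch '[0,-0.2,0,0,0,0,0,0,0,0,0,0,0,0]';done
```

```text
time_s: 9.9
ee_pos: [0.5909, -0.2162, 0.056]
eef_rot: [-3.141, -0.001, -1.336]
force: [-1.6, -1.1, 5.3]
grip_width: 0.0163
time_s: 10.15
ee_pos: [0.5928, -0.2157, 0.0559]
eef_rot: [-3.141, -0.001, -1.336]
force: [-1.5, -1.5, 5.7]
grip_width: 0.016
time_s: 10.4
ee_pos: [0.5947, -0.2153, 0.056]
eef_rot: [-3.141, -0.001, -1.336]
force: [-1.2, -0.5, 5.8]
grip_width: 0.0159
```

```bash
for i in 1 2 3 ; do python3 -m inch '[0,-0.1,0,0,0,0,0,0,0,0,0,0,0,0]';done
```

```text
time_s: 10.65
ee_pos: [0.5956, -0.2151, 0.0559]
eef_rot: [-3.141, -0.001, -1.336]
force: [-2.7, -0.7, 6.1]
grip_width: 0.0158
time_s: 10.9
ee_pos: [0.5965, -0.2149, 0.0559]
eef_rot: [-3.141, -0.001, -1.336]
force: [-3.2, -1.0, 5.7]
grip_width: 0.016
time_s: 11.15
ee_pos: [0.5967, -0.2148, 0.056]
eef_rot: [3.14, -0.0, -1.336]
force: [-9.9, -0.7, 10.2]
grip_width: 0.0158
```

```bash
python3 -m inch '[0,-0.08,0,0,0,0,0,0,0,0,0,0,0,0,0,0,0,0,0,0,0]'
```

```text
time_s: 11.52
ee_pos: [0.5968, -0.2148, 0.056]
eef_rot: [3.139, 0.0, -1.336]
force: [-14.6, -1.7, 12.0]
grip_width: 0.0158
```

```bash
python3 -m inch '[0,0.06,-0.05,0,0,0,0,0,0,0,0,0,0,0.5,0,0,0,0,0,0,0.5,0,0,0,0,0,0,0.5,0,0,0,0,0,0,0.5,0,0,0,0,0,0,0.5]'
python3 fx.py w4
```

```text
time_s: 12.28
ee_pos: [0.5975, -0.2143, 0.0559]
eef_rot: [-3.142, 0.0, -1.336]
force: [-0.3, -0.0, -0.1]
grip_width: 0.0468
thread_mid 0.78 [258. 192.] [ 0.6157 -0.2118  0.045 ]
leaf_coarse 0.69 [259. 226.] [ 0.595  -0.2171  0.0425]
leaf_coarse_tips 0.91 [259. 185.] [ 0.6202 -0.2114  0.045 ]
```

View pics/w4.png

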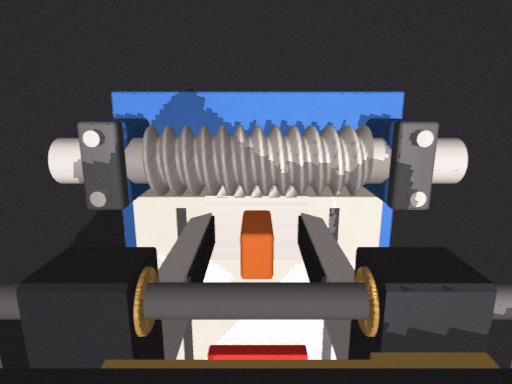

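View: the teeth sit in the grooves (row 192), the plate is flat, and the network puts the tips at fixture x of about 0.0556. Next is the bar handle.

```bash
python3 -m inch '[0,0,-2,0,0,0,0.5,0,0,-4,0,0,0,0.6,0,0,-5,0,0,0,0.7,0,4,0,0,0,0,0.7,0.1,4,0,0,0,0,0.7,0,3.4,0,0,0,0,0.7,0,0,0,0,0,0,0.7,0,0,0,0,0,0,0.7]'
python3 fx.py w5;  python3 - <<'E'
from h import *
D=np.load('w5.npz'); M=T(); print(M[:3,3])
E
```

```text
time_s: 13.52
ee_pos: [0.4875, -0.2419, 0.1671]
eef_rot: [-3.14, -0.001, -1.336]
force: [-0.4, 0.4, 0.0]
grip_width: 0.0659
thread_mid 0.56 [257.  27.] [ 0.6161 -0.2124  0.045 ]
bar_grip 0.85 [256. 195.] [ 0.4838 -0.2437  0.0755]
leaf_coarse 0.97 [256.  56.] [ 0.5943 -0.2174  0.0425]
leaf_coarse 0.39 [257. 194.] [ 0.4765 -0.2458  0.0425]
leaf_coarse_tips 0.97 [257.  24.] [ 0.6185 -0.2116  0.045 ]
leaf_coarse_tips 0.85 [  4. 174.] [ 0.4412 -0.0164  0.045 ]
[ 0.48723732 -0.24158136  0.16580866]
```

View pics/w5.png

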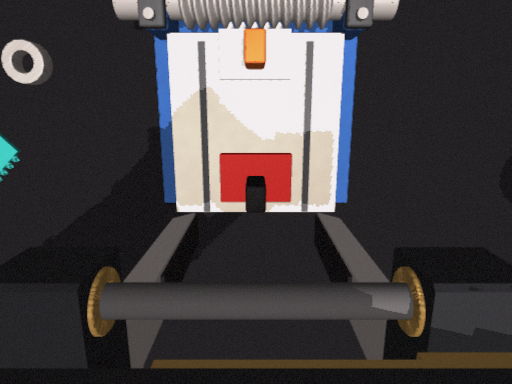

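The leaf is seated and square: its back edge is level at row 79. The bar is at rows 153-202 with the handle at (256,193), directly below the tool.

```bash
python3 -m inch '[0,0.2,4,0,0,0,0.7,0,0,4,0,0,0,0.7,0,0,2.5,0,0,0,0.7,0,0,0.4,0,0,0,0.7,0,0,0,0,0,0,0,0,0,0,0,0,0,0,0,0,0,0,0,0,0,0,0,0,0,0,0,0,0,0,0,0,0,0,0,0,0,0,0,0,0,0,0,0,0,0,0,0,0]' 20
```

```text
time_s: 15.15
ee_pos: [0.4849, -0.2422, 0.057]
eef_rot: [3.142, 0.0, -1.336]
force: [0.1, 2.4, 3.3]
grip_width: 0.0157
```

```bash
python3 -m inch '[0,-0.5,0,0,0,0,0,0,-1,0,0,0,0,0,0,-1,0,0,0,0,0,0,-1,0,0,0,0,0,0,-1,0,0,0,0,0,0,-0.8,0,0,0,0,0,0,-0.2,0,0,0,0,0,0,0,0,0,0,0,0,0,0,0,0,0,0,0]'; for i in 1 2 3 ; do python3 -m inch '[0,-0.1,0,0,0,0,0,0,0,0,0,0,0,0]';done
```

```text
time_s: 16.27
ee_pos: [0.5388, -0.2293, 0.057]
eef_rot: [-3.141, -0.0, -1.336]
force: [1.0, 4.4, 5.7]
grip_width: 0.0156
time_s: 16.52
ee_pos: [0.5393, -0.2292, 0.057]
eef_rot: [3.142, 0.0, -1.336]
force: [-1.0, 5.1, 6.7]
grip_width: 0.0159
time_s: 16.77
ee_pos: [0.5403, -0.2289, 0.057]
eef_rot: [3.141, 0.0, -1.336]
force: [-1.4, 4.2, 6.2]
grip_width: 0.0158
time_s: 17.02
ee_pos: [0.5413, -0.2287, 0.0571]
eef_rot: [3.142, 0.0, -1.336]
force: [-1.9, 5.8, 6.3]
grip_width: 0.0157
```

```bash
for i in 1 2 3 ; do python3 -m inch '[0,-0.08,0,0,0,0,0,0,0,0,0,0,0,0]';done
```

```text
time_s: 17.27
ee_pos: [0.542, -0.2286, 0.0571]
eef_rot: [3.142, 0.0, -1.336]
force: [-1.3, 4.0, 5.7]
grip_width: 0.0161
time_s: 17.52
ee_pos: [0.5428, -0.2283, 0.0571]
eef_rot: [3.141, 0.0, -1.336]
force: [-2.1, 4.5, 5.6]
grip_width: 0.0163
time_s: 17.77
ee_pos: [0.5436, -0.2282, 0.057]
eef_rot: [3.141, 0.0, -1.336]
force: [-2.7, 4.9, 7.1]
grip_width: 0.0161
```

```bash
for i in 1 2 3 ; do python3 -m inch '[0,-0.05,0,0,0,0,0,0,0,0,0,0,0,0]' | grep -E 'pos|force';done
```

```text
ee_pos: [0.544, -0.2281, 0.057]
force: [-2.4, 5.0, 6.1]
ee_pos: [0.5445, -0.2279, 0.0571]
force: [-1.2, 4.6, 6.4]
ee_pos: [0.545, -0.2278, 0.0571]
force: [-1.6, 4.2, 7.1]
```

```bash
python3 fx.py w6; python3 - <<'E'
from h import *
im=np.load('w6.npz')['im']; save('c6.png',cv2.resize(im[80:260,140:370],None,fx=3.3,fy=3.3,interpolation=3))
E
```

```text
thread_mid 0.73 [254.  98.] [ 0.6151 -0.2107  0.045 ]
bar_grip 0.91 [256. 241.] [ 0.5454 -0.2284  0.0755]
bar_grip 0.43 [256. 134.] [ 0.5979 -0.2157  0.0755]
leaf_coarse 0.71 [256. 135.] [ 0.5951 -0.2161  0.0425]
leaf_coarse_tips 0.69 [258.  91.] [ 0.6189 -0.2117  0.045 ]
leaf_coarse_tips 0.28 [258. 134.] [ 0.5964 -0.2172  0.045 ]
```

View pics/c6.png

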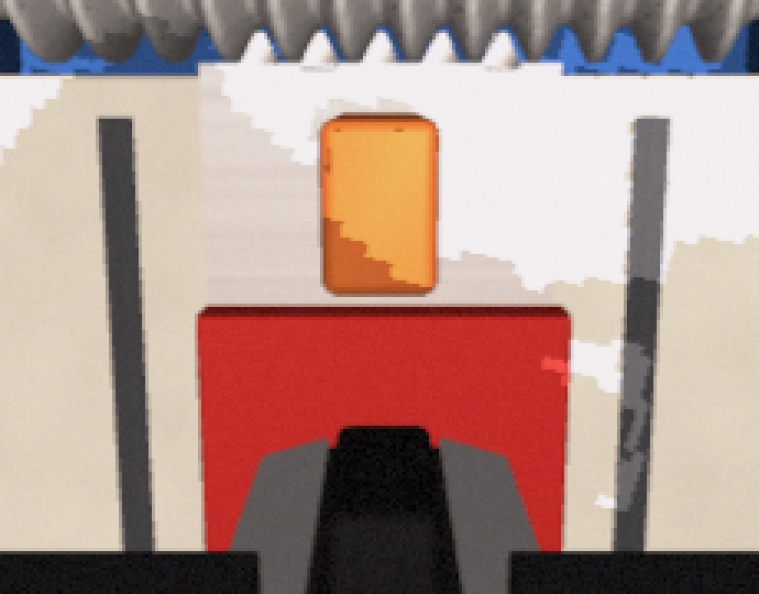

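```bash
python3 - <<'E'
from h import *
D=np.load('w6.npz');c=(D['W'],*D['k'])
F=np.array([.5656,-.2229]);a=.235;xh=np.array([np.cos(a),np.sin(a)])
for n,r,z in [('bar top edge',80+315/3.3,.0525),('leaf/bar seam',80+306/3.3,.0475),('deck front',80+75/3.3,.0425),('leaf front',80+63/3.3,.0475)]:
    print(n,(plane((256,r),z,c)[:2]-F)@xh*1000)
E
for i in 1 2 ; do python3 -m inch '[0,-0.05,0,0,0,0,0,0,0,0,0,0,0,0]' | grep -E 'pos|force';done
```

```text
bar top edge 8.617992444094776
leaf/bar seam 9.206104826223699
deck front 48.21497556169555
leaf front 50.07304725131063
ee_pos: [0.5455, -0.2277, 0.0571]
force: [-2.7, 5.0, 5.5]
ee_pos: [0.5459, -0.2276, 0.0571]
force: [-2.9, 3.5, 5.7]
```

```bash
for i in 1 2 ; do python3 -m inch '[0,-0.05,0,0,0,0,0,0,0,0,0,0,0,0]' | grep -E 'pos|force';done
```

```text
ee_pos: [0.5463, -0.2275, 0.0571]
force: [-2.7, 5.2, 6.7]
ee_pos: [0.5464, -0.2274, 0.0571]
force: [-7.2, 4.0, 7.4]
```

Contact: the force jumped and the bar stopped. Now releasing and retreating.

```bash
python3 -m inch '[0,0,0,0,0,0,0.5,0,0,0,0,0,0,0.5,0,0,0,0,0,0,0.5,0,0,0,0,0,0,0.5,0,0,0,0,0,0,0.5,0,0,-2,0,0,0,0.5,0,0,-5,0,0,0,0.5,0,0,-5,0,0,0,0.5,0,0,0,0,0,0,0.5,0,0,0,0,0,0,0.5]'
python3 fx.py w7; python3 - <<'E'
from h import *
im=np.load('w7.npz')['im']; save('c7.png',cv2.resize(im[20:220,140:370],None,fx=3.0,fy=3.0,interpolation=3))
E
```

```text
time_s: 21.02
ee_pos: [0.5467, -0.2273, 0.1762]
eef_rot: [3.141, 0.001, -1.336]
force: [-0.5, -0.2, -0.3]
grip_width: 0.0469
thread_mid 0.9 [257. 103.] [ 0.6156 -0.2121  0.045 ]
bar_grip 0.76 [254. 190.] [ 0.5443 -0.2265  0.0755]
leaf_coarse 0.93 [  6. 208.] [0.4625 0.0026 0.0425]
leaf_coarse 0.83 [255. 128.] [ 0.5941 -0.2158  0.0425]
leaf_coarse_tips 0.76 [ 21. 225.] [ 0.4487 -0.0147  0.045 ]
leaf_coarse_tips 0.72 [256.  98.] [ 0.6195 -0.2105  0.045 ]
```

View pics/c7.png

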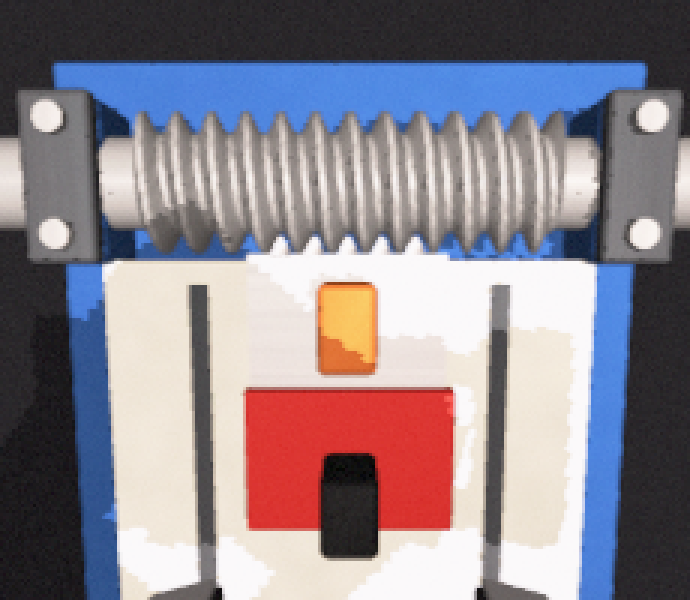

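The teeth are in the grooves and the bar sits flush and parallel against the leaf's back edge (crop row 388). I'll make one last numeric check and hand in.

```bash
python3 - <<'E'
from h import *
D=np.load('w7.npz');c=(D['W'],*D['k'])
F=np.array([.5656,-.2229]);a=.235;xh=np.array([np.cos(a),np.sin(a)])
for n,r,z in [('bar top edge',20+389/3,.0525),('deck front',20+261/3,.0425),('leaf front',20+254/3,.0475)]:
    print(n,(plane((256,r),z,c)[:2]-F)@xh*1000)
print(ctrl.hand_in(), ctrl.get_obs()['time_s'])
E
```

```text
bar top edge 10.134952344810337
deck front 47.70265517876606
leaf front 49.725222963330125
the job is handed in; nothing more can be done
the job is handed in; nothing more can be done
```

I seated the coarse orange-grip leaf in the spindle's grooves and let go of it. Then I slid the red check bar up until it met the leaf's back edge, released it, backed off and handed in at about 21 s.

- **Leaf:** I pushed it home with about 15 N. The last picture puts its plate edge at fixture x ≈ 49.7 mm, where home is 50 mm. The network puts the tips at ≈ 55 mm. The plate lies flat and square, with the middle tooth in the centre groove.
- **Check bar:** Its front edge measures at fixture x ≈ 10.1 mm, so travel is about 0.072 m. The force along its travel rose from about 3 to 7 N as the tool stopped moving, which I took as contact.
- **Disagreement:** During the push, travel worked out from the tool's motion read about 2 mm higher than from the camera. I trusted the camera and the contact force.
- **Rest of the bench:** I took no final picture of the fine leaf, nor of the bystanders other than the nut. Nothing I did went near them.

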